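Lock a second slotted weight onto the calibration post

ROBOT

A 6-joint arm with a two-finger parallel gripper is mounted at the origin on a cart in front of the work surface, level with it; the furniture and walls round the work are solid. World frame = base frame: x ahead of the robot, y to its left, z up, the work surface at z = 0. Lengths are in m, angles in rad, forces in N, time in s.
With the tool pointing down it reaches from about 0.375 to 0.9 m from the base axis. Payload 3.1 kg.
Tool frame: the origin (TCP) lies between the finger pads; the fingertips stand 19 mm ahead of it and the grasp point (between the pads) is the TCP; z points along the fingers, y is the line along which they close (so a half turn about z gives the same grasp; the last joint's range is limited). The gripper opens to 87 mm and grips with 3 to 60 N. Pads are 19 mm wide; open, the fingers measure 117 mm over their backs; the gripper's body (75 mm by 190 mm) begins 51 mm behind the grasp point.
Start: joints at [-1.401, 0.527, 1.433, -0, 1.181, -0.178], TCP at [0.213, -0.588, 0.242] pointing down, gripper open.
Joint ranges: [-3.08, 3.08], [-0.75, 2.2], [0.22, 2.44], [-1.43, 4.57], [0, 2.65], [-2.85, 2.85]. Speed limits (rad/s): [2.79, 2.79, 3.14, 3.14, 3.14, 3.14].

INTERFACE

Orientations are given as a unit quaternion [x, y, z, w].
In Python, from rig import env, move_gripper, telemetry, eyes, workorder, finder gives the robot as it stands. Calls block until the motion is done:
- env.move_pose(position, orientation): joint-space move of the TCP to a pose.
- env.movel(position, max_speed=0.15, frame=None): straight line of the TCP; frame=None keeps the orientation; max_speed is the mean speed in m/s.
- env.goto_joints(angles): joint-space move.
- move_gripper(opening, force=None): finger opening in m; force is the grip in N (None keeps the last); returns when the fingers have stopped.
- env.sleep(seconds).
- env.ik(position, orientation): joint angles nearest the present ones, or None.
- telemetry.get_state(): the state.
- eyes.snapshot(name): name is "side" or "top"; returns (picture, depth): 400x640x3 uint8, red, green, blue; 400x640 float32, m along the optical axis (not along the pixel's ray), 0 where there is no reading.
- eyes.get_calibration(name): a dict with "fx", "fy", "cx", "cy" (pixels), "cam_to_world" (4x4, takes a point from camera to world coordinates). Camera axes: x right, y down, z forward; pixel columns grow to the right and rows downward; lengths in m; the calibration is good to about 2 mm. A picture is of the moment at which its call begins. get_calibration takes no time and is no camera call.
A pose or a line that the arm cannot do raises env.Unreachable and nothing moves.
- workorder.job_done(): hands the job in; it is judged then, once.
Trained networks look in the newest picture that a camera, given by its name, has taken for a name from the list of things; names that differ only in an ending like _2 or _b are one class to them, and where a whole thing is asked for, a point or a joint stands for the part that bears it (a point fixed in the world has none). Each returns a list of dicts, best first, with "confidence" (0 to 1); they miss things now and then, are a little off and sometimes report something else, mostly with a low value. They report only what shows in the picture. A call takes as long as a camera call. They do not tell look-alikes from the thing itself.
- finder.spot_in(target, camera): "box" ([left, top, width, height] in pixels, round what is visible of it).
The state is a dict: "clock": time; "qpos": joint angles; "dq": joint speeds; "joint_torque": joint torques, N m; "ee_pos": TCP position; "orientation": TCP orientation; "wrist_force": force on the tool from outside, world axes, zero at the start; "moment": the same for the moment, N m; "opening": finger opening in m; "finger_force": force on a finger pad.
Only numpy, scipy, OpenCV 4.12 (cv2) and the standard library are available. Lean on these libraries where they do the work, as an engineer would, in place of code of your own. Each camera call takes 0.05 s, during which the arm holds its last target. There are 200 camera calls.

TASK

Load the loose brass slotted weight onto the post of the force-gauge calibration stand: slide it in sideways, slot first, between the dark weight already there and the black cap, until the stem is inside its round hole, then turn it a quarter turn so that it is locked on and its slot lies on the side of the stand away from the dark weight's slot. Leave it lying flat and free. Feel your way gently, with no more than about 25 N between the weight and the stand, and leave the hard disk, solder spool, screw tin and memory module where they are.

Things in the scene. Friction and masses are not known exactly. Their poses are not given: they have to be found in the camera images.
- weight: loose brass slotted weight, 0.2 to 0.3 kg, flat on the bench on the robot's right: a disc 60 mm in diameter, 12 mm thick, with two knurled grip flats 54 mm apart at its own y = +-27 mm (each 26 mm long, parallel to the slot). Keyhole right through: a round 16 mm hole at the centre and a slot 9.5 mm wide from it along its +x to the rim. Origin: centre of the underside; z up
- weight_mouth (a point): middle of the slot's mouth at the brass weight's rim: 30 mm from its origin along its x, at half thickness; axes as the weight's. The slot's sides are straight up to 17 mm from the centre, then flare to a mouth 27 mm wide
- stand: fixed calibration stand on the robot's left. Grey base plate 110 (x) x 84 (y) x 10 mm; origin: centre of its underside on the bench, z up. It carries the post: aluminium foot 52 mm wide up to z = 30 mm; on it the dark steel weight, sized as the brass one, soft-faced, z = 30 to 42 mm; through it a steel stem up to a black cap 24 mm in diameter, z = 58 to 69 mm
- stand_gap (a point): point over the base plate's centre at z = 42 mm, where the gap for the brass weight begins (z = 42 to 58 mm); axes as the stand's. The foot is bolted with play: the whole post (foot, dark weight, stem, cap) is set off this centre by up to 9 mm along x and up to 9 mm along y, differently each time and not shown in any pose; it stays put under less than 50 N. Find it by feel or sight
- stand_entry (a point): middle of the base plate's -x edge, on its top. The stem is 13 mm in diameter with two flats 7 mm apart that face the stand's +y and -y, so a slot enters only along the stand's x axis (from either end). A weight can turn on it only when the stem is well inside its round hole; once turned it cannot slide out
- lower_weight (a joint): angle of the dark weight's slot about the vertical, in rad, measured from the stand's +x axis towards its +y: positive means its slot lies on the stand's +y side, negative on its -y side. It stays put
- hdd: bystander: silver hard disk drive, 102 x 72 x 10 mm, flat on the bench near the brass weight; origin: centre of its underside
- solder_spool: bystander: spool of solder wire, 53 mm in diameter, 30 mm high, standing flat beyond the brass weight; origin: centre of its underside
- screw_tin: bystander: round open metal tin, 65 mm in diameter, 20 mm high, beyond the stand; origin: centre of its underside
- ram: bystander: blue memory module, 30 x 68 x 4 mm, flat on the bench near the stand; origin: centre of its underside
There are look-alikes about, which are no part of the job. Several things look just like the weight: the one meant starts nearest to the robot's base. What is shaped like the stand but red is not meant.

How it is judged:
On the way, in this order (a step that is already met when the one before it is completed fails the run):
1. the brass weight is slid sideways onto the stem, under the cap, its slot still along the stand's x axis (horizontal distance between weight and stand below 0.015 m and z of weight in the frame of stand between 0.04 and 0.047 m and angle between the x axis of weight and the x axis of stand, either way round below 0.5 rad), for 0.1 s.
2. it is turned on the stem, its slot to the side away from the dark weight's slot (horizontal distance between weight and stand below 0.015 m and angle between the x axis of weight and the x axis of stand, either way round above 0.8 rad), for 0.1 s.
At the end, for the whole second after the job is handed in: The brass weight lies flat and at rest under the cap, within 15 mm of the stand's axis, 40 to 44 mm above the bench, slot turned over 0.8 rad from the stand's x axis, to its -y side if joint lower_weight is positive, +y side if negative (either side if it is within 0.3 rad of zero) (all of step 2 and z of weight in the frame of stand between 0.04 and 0.044 m and angle between weight's own z axis and vertical below 0.08 rad and ((value of joint lower_weight below 0.3 rad and y of weight_mouth in the frame of stand above 0.012 m) or (value of joint lower_weight above -0.3 rad and y of weight_mouth in the frame of stand below -0.012 m)) and linear speed of weight below 0.02 m/s); the robot touches nothing.
It fails at once if the brass weight is forced against the stand or its post with more than 25 N (contact force between weight and stand above 25 N).
It fails at once if the hard disk is shifted by more than 20 mm (distance of hdd from where it was at the start of the episode above 0.02 m).
It fails at once if the solder spool is shifted by more than 20 mm (distance of solder_spool from where it was at the start of the episode above 0.02 m).
It fails at once if the screw tin is shifted by more than 20 mm (distance of screw_tin from where it was at the start of the episode above 0.02 m).
It fails at once if the memory module is shifted by more than 20 mm (distance of ram from where it was at the start of the episode above 0.02 m).
It also fails if it takes over 72 s, if anything falls off the work surface, if the arm or the gripper's body presses on something with over 40 N, if the wrist force passes 120 N, or if a joint passes its speed limit or range.

## Working session

There is one attempt and no reset: what is moved stays moved. The work goes in short steps, each a Python script; the robot and the scene stay as the last script left them, time stands still between calls to the robot, and variables do not carry over. Pictures are saved under pics/ and viewed, at most 10 in all, crops included, and the job is handed in when it is done.

```bash
ls; mkdir -p pics; python3 - <<'E'
from rig import env, move_gripper, telemetry, eyes, workorder, finder
import cv2, numpy as np
for n in ("top","side"):
    p,d=eyes.snapshot(n); cv2.imwrite(f"pics/{n}0.png",p[:,:,::-1]); np.save(f"{n}0.npy",d)
    c=eyes.get_calibration(n); print(n,c["fx"],c["cx"],c["cy"],np.round(c["cam_to_world"],3).tolist())
    for t in ("weight","stand","lower_weight","hdd","solder_spool","screw_tin","ram"):
        print(t,[(np.round(r["box"]).tolist(),round(r["confidence"],2)) for r in finder.spot_in(t,n)])
print(telemetry.get_state())
E
```

```text
pics
top 363.2725821759353 319.7749267194586 195.16114752117855 [[0.006, -0.995, 0.095, 0.389], [-1.0, -0.006, -0.0, -0.014], [0.001, -0.095, -0.995, 1.119], [0.0, 0.0, 0.0, 1.0]]
weight [([423.0, 185.0, 21.0, 20.0], 0.57)]
stand [([222.0, 181.0, 34.0, 38.0], 0.56), ([170.0, 157.0, 35.0, 44.0], 0.56)]
lower_weight [([177.0, 168.0, 16.0, 20.0], 0.62), ([225.0, 190.0, 20.0, 19.0], 0.53)]
hdd [([410.0, 233.0, 35.0, 32.0], 0.73)]
solder_spool [([400.0, 126.0, 15.0, 17.0], 0.65)]
screw_tin [([276.0, 132.0, 23.0, 19.0], 0.56)]
ram [([197.0, 258.0, 20.0, 11.0], 0.72), ([223.0, 183.0, 33.0, 39.0], 0.29)]
side 464.9261356570243 325.4907920554284 201.35344016566722 [[0.987, -0.079, 0.141, 0.283], [-0.161, -0.578, 0.8, -1.194], [0.018, -0.812, -0.583, 0.884], [0.0, 0.0, 0.0, 1.0]]
weight [([339.0, 274.0, 23.0, 21.0], 0.91), ([379.0, 277.0, 21.0, 17.0], 0.72)]
stand [([304.0, 130.0, 35.0, 25.0], 0.96), ([292.0, 151.0, 35.0, 23.0], 0.77)]
lower_weight []
hdd [([269.0, 271.0, 38.0, 36.0], 0.66)]
solder_spool [([400.0, 244.0, 18.0, 20.0], 0.86)]
screw_tin [([362.0, 176.0, 16.0, 10.0], 0.8)]
ram []
{'clock': 0.8, 'qpos': array([-1.40148474e+00,  5.27461627e-01,  1.43266283e+00, -1.27055909e-05,
        1.18140827e+00, -1.78527971e-01]), 'dq': array([ 0.00016503,  0.00214118, -0.00085534, -0.00156619, -0.0012958 ,
        0.00083121]), 'joint_torque': array([ 3.79664307e-04, -4.39948511e+01, -1.76981378e+01,  6.32484863e-02,
        5.02402929e-02, -2.83694698e-05]), 'ee_pos': array([ 0.2130495 , -0.58756219,  0.24158386]), 'orientation': array([ 9.84913622e-01,  1.73046689e-01, -6.01532835e-06,  2.99374958e-05]), 'wrist_force': array([-0.39927464,  0.44824673, -0.27991398]), 'moment': array([ 0.02049208,  0.00818295, -0.08651726]), 'finger_force': 0.0, 'opening': 0.08680979377154024}
```

```bash
python3 - <<'E'
import cv2,numpy as np
t=cv2.imread("pics/top0.png");s=cv2.imread("pics/side0.png")
def c(i,x,y,w,h): return cv2.resize(i[y:y+h,x:x+w],(400,300),interpolation=cv2.INTER_CUBIC)
a=np.vstack([np.hstack([c(t,160,145,100,75),c(t,390,150,100,75)]),np.hstack([c(s,280,110,80,60),c(s,320,250,100,75)])])
cv2.imwrite("pics/crops0.png",a)
E
```

```text
(no output)
```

View pics/top0.png

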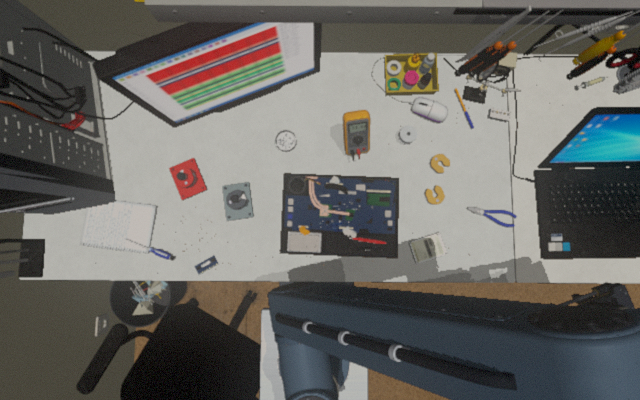

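View pics/crops0.png

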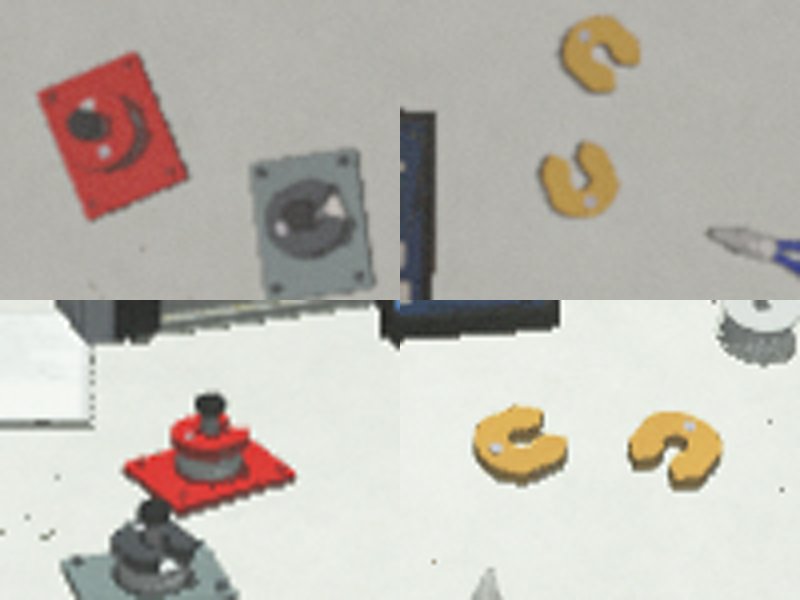

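The task stand is the grey one at top-view (238,201). Its dark weight's slot points image-right (world −y). The loose weight is at (434,195) with its slot towards image-up (+x). I'll fit silhouettes in both views.

```bash
cat > fit.py <<'E'
import cv2,numpy as np
from scipy.optimize import minimize
from rig import eyes
CAL={n:eyes.get_calibration(n) for n in("top","side")}
def proj(n,P):
    c=CAL[n];M=np.linalg.inv(c["cam_to_world"]);q=P@M[:3,:3].T+M[:3,3]
    return np.c_[c["fx"]*q[:,0]/q[:,2]+c["cx"],c["fy"]*q[:,1]/q[:,2]+c["cy"]]
def circ(r,n=48): a=np.linspace(0,2*np.pi,n,endpoint=False);return np.c_[r*np.cos(a),r*np.sin(a)]
def keyhole():
    a=np.arcsin(13.5/30);b=np.arcsin(4.75/8)
    o=np.linspace(a,2*np.pi-a,60);i=np.linspace(2*np.pi-b,b,30)
    O=np.c_[30*np.cos(o),30*np.sin(o)];O[:,1]=np.clip(O[:,1],-27,27)
    return np.vstack([O,[[17,-4.75]],8*np.c_[np.cos(i),np.sin(i)],[[17,4.75]]])/1e3
def rect(a,b): return np.array([[a,b],[-a,b],[-a,-b],[a,-b]])/2
def place(p,x,y,th,z):
    c,s=np.cos(th),np.sin(th);return np.c_[p@np.array([[c,s],[-s,c]])+[x,y],np.full(len(p),z)]
S=8
def render(n,polys,box):  # soft coverage in box x0,y0,x1,y1
    x0,y0,x1,y1=box;im=np.zeros(((y1-y0)*S,(x1-x0)*S),np.uint8)
    for P in polys:
        q=(proj(n,P)+.5-[x0,y0])*S-.5
        cv2.fillPoly(im,[np.round(q*16).astype(np.int32)],255,shift=4)
    return cv2.resize(im,(x1-x0,y1-y0),interpolation=cv2.INTER_AREA)/255.
def extr(p,x,y,th,z0,z1,k=6): return [place(p,x,y,th,z) for z in np.linspace(z0,z1,k)]
E
cat > m1.py <<'E'
from fit import *
im={n:cv2.cvtColor(cv2.imread(f"pics/{n}0.png"),cv2.COLOR_BGR2RGB).astype(float) for n in CAL}
B={"top":(416,177,452,213),"side":(332,266,370,302)}
def soft(v,lo,hi): return np.clip((v-lo)/(hi-lo),0,1)
def yel(n,b):
    p=im[n][b[1]:b[3],b[0]:b[2]];return soft(1-p[...,2]/p.max(-1),.08,.5)
K=keyhole()
def fitw(cams):
    def f(v): return sum(((render(n,extr(K,*v,0,.012),B[n])-yel(n,B[n]))**2).sum() for n in cams)
    best=None
    for th in (0,.3,.6):
      r=minimize(f,[.41,-.335,th],method="Nelder-Mead",options=dict(initial_simplex=[[.41,-.335,th],[.42,-.335,th],[.41,-.325,th],[.41,-.335,th+.2]]))
      if best is None or r.fun<best.fun:best=r
    return best
for c in (["top"],["side"],["top","side"]): r=fitw(c);print("weight",c,r.x.round(4),round(r.fun,2))
# stand
BS={"top":(214,174,262,226),"side":(286,142,333,180)}
def masks(n):
    b=BS[n];p=im[n][b[1]:b[3],b[0]:b[2]];g=p.mean(-1);bg=np.percentile(g,92);sat=1-p.min(-1)/p.max(-1).clip(1)
    full=1-soft(g,.62*bg,.95*bg);full[(sat>.4)]=np.nan
    dark=1-soft(g,60,95)
    return full,dark,g
for n in BS:
    f,d,g=masks(n);print(n,np.percentile(g,[1,10,30,50,70,90]).round())
    b=BS[n];cv2.imwrite(f"pics/m_{n}.png",np.hstack([cv2.resize(np.nan_to_num(x).astype(np.float32)*255,None,fx=6,fy=6,interpolation=0) for x in(f,d,g/255)]))
M={n:masks(n) for n in BS}
C=lambda r:circ(r)
def stand(v):
    x,y,th,px,py=v
    post=extr(C(.026),px,py,0,.01,.03)+extr(C(.03),px,py,0,.03,.042)+extr(C(.0065),px,py,0,.042,.058)+extr(C(.012),px,py,0,.058,.069)
    return extr(rect(.11,.084),x,y,th,0,.01,3)+post
def fits(cams):
    def f(v):
        s=0
        for n in cams:
            e=(render(n,stand(v),BS[n])-M[n][0])**2;s+=np.nansum(e)
        return s
    x0=np.array([.37,.215,.08,.37,.215]);sim=np.vstack([x0]+[x0+d for d in np.diag([.01,.01,.1,.008,.008])])
    return minimize(f,x0,method="Nelder-Mead",options=dict(initial_simplex=sim,maxiter=600))
for c in (["top"],["side"],["top","side"]): r=fits(c);print("stand",c,r.x.round(4),round(r.fun,2))
E
python3 m1.py; python3 -c "
import cv2,numpy as np
a=cv2.imread('pics/m_top.png');b=cv2.imread('pics/m_side.png')
w=max(a.shape[1],b.shape[1]);p=lambda i:cv2.copyMakeBorder(i,0,0,0,w-i.shape[1],0)
o=np.vstack([p(a),p(b)]);print(o.shape);cv2.imwrite('pics/m.png',cv2.resize(o,(800,int(o.shape[0]*800/o.shape[1]))))"
```

```text
weight ['top'] [ 0.41  -0.335  0.   ] 208.04
weight ['side'] [ 0.41  -0.335  0.   ] 273.56
weight ['top', 'side'] [ 0.41  -0.335  0.   ] 481.59
top [ 72.  97. 134. 175. 177. 178.]
side [ 61.  90. 125. 230. 232. 233.]
stand ['top'] [0.4755 0.2381 0.1487 0.3458 0.2048] 100.43
stand ['side'] [0.4726 0.2396 0.1962 0.2994 0.2036] 175.66
stand ['top', 'side'] [0.4746 0.2383 0.1583 0.2862 0.1882] 285.9
(540, 864, 3)[ WARN:0@0.770] global loadsave.cpp:1063 imwrite_ Unsupported depth image for selected encoder is fallbacked to CV_8U.
```

View pics/m.png

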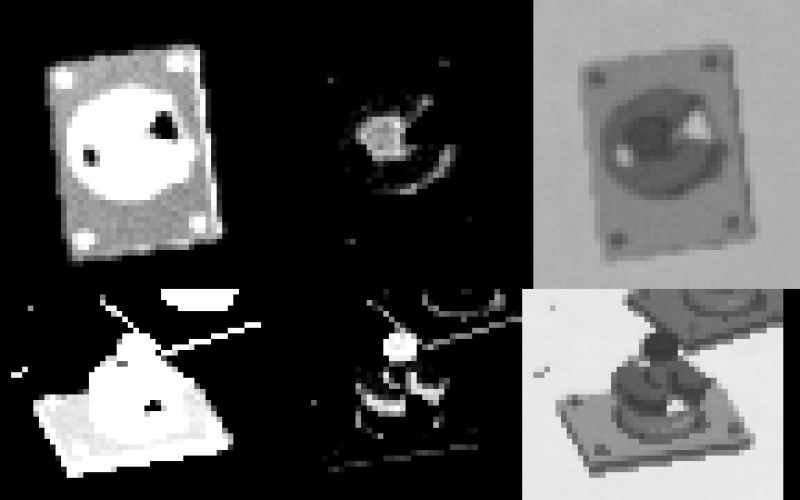

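The masks are good: plate, dark-weight disc and cap are all clear, and the slot points right and slightly up. My starting guesses were too far off, so I'll refit.

```bash
sed -i 's/\.41,-\.335/.49,-.335/g; s/\.42,-\.335/.50,-.335/; s/\.41,-\.325/.49,-.325/; s/x0=np.array.*;sim/x0=np.array([.475,.238,.15,.475,.238]);sim/; s/\.62\*bg,\.95\*bg/.80*bg,.97*bg/' m1.py
cat >> m1.py <<'E'
# post from dark-ish (cap + dark weight) top-view: disc fit at z=.042 with plate/disc split
def fitp(n,lo,hi,polysf,x0,box):
    p=im[n][box[1]:box[3],box[0]:box[2]].mean(-1);m=1-soft(p,lo,hi)
    f=lambda v:((render(n,polysf(*v),box)-m)**2).sum()
    r=minimize(f,x0,method="Nelder-Mead",options=dict(initial_simplex=[x0,[x0[0]+.008,x0[1]],[x0[0],x0[1]+.008]]));print(n,r.x.round(4),round(r.fun,2))
s=r.x
cap=lambda x,y:extr(C(.012),x,y,0,.058,.069)
disc=lambda x,y:extr(C(.03),x,y,0,.03,.042)+cap(x,y)
cap_=proj("top",np.array([[s[3],s[4],.065]]))[0];cs=proj("side",np.array([[s[3],s[4],.065]]))[0];print(cap_,cs)
x0=[s[3],s[4]]
fitp("top",105,125,disc,x0,(224,186,252,214))
ct=cap_.round().astype(int);fitp("top",76,90,cap,x0,(ct[0]-7,ct[1]-6,ct[0]+6,ct[1]+7))
ct=cs.round().astype(int);fitp("side",70,110,cap,x0,(ct[0]-6,ct[1]-7,ct[0]+7,ct[1]+2))
E
python3 m1.py 2>/dev/null
```

```text
weight ['top'] [ 0.4999 -0.3674  0.3396] 21.93
weight ['side'] [ 0.4981 -0.366   0.3668] 22.77
weight ['top', 'side'] [ 0.4986 -0.3669  0.3555] 51.43
top [ 72.  97. 134. 175. 177. 178.]
side [ 61.  90. 125. 230. 232. 233.]
stand ['top'] [0.4755 0.2383 0.1531 0.4811 0.2367] 20.02
stand ['side'] [0.4732 0.2382 0.1786 0.4757 0.2347] 91.2
stand ['top', 'side'] [0.4748 0.2384 0.1561 0.4761 0.2347] 119.57
[234.26129411 199.27945327] [310.12120004 151.8108544 ]
top [0.4779 0.2346] 70.6
top [0.4789 0.2339] 5.67
side [0.4785 0.2357] 7.87
```

```bash
cat > h.py <<'E'
from rig import env, move_gripper, telemetry, eyes, workorder, finder
import numpy as np
from scipy.spatial.transform import Rotation as R
def q(yaw): return R.from_matrix(np.array([[np.cos(yaw),np.sin(yaw),0],[np.sin(yaw),-np.cos(yaw),0],[0,0,-1]])).as_quat()
def st(): return telemetry.get_state()
def show(t=""):
    s=st();print(t,"t",round(s["clock"],2),"p",s["ee_pos"].round(4),"F",s["wrist_force"].round(1),"M",s["moment"].round(2),"op",round(s["opening"],4),"ff",round(float(s["finger_force"]),1),"q6",round(s["qpos"][5],2))
TH=.155; U=np.array([np.cos(TH),np.sin(TH),0]); V=np.array([-U[1],U[0],0])
POST=np.array([.4783,.2347,0])
E
python3 - <<'E'
from h import *
W=np.array([.499,-.367]);y=.353
env.move_pose([*W,.12],q(y));show()
env.movel([*W,.022],.08);show("down")
move_gripper(.05,25);show("grip")
env.movel([*W,.15],.12);show("lift")
a=POST-.095*U
for yaw in(TH,TH+np.pi/2): print(env.ik([*a[:2],.15],q(yaw)),env.ik([*POST[:2],.066],q(yaw)))
E
```

```text
t 2.22 p [ 0.4988 -0.3684  0.1205] F [ 0.1 -0.1 -0.5] M [0.04 0.05 0.01] op 0.0871 ff 0.0 q6 0.4
down t 3.59 p [ 0.4993 -0.3673  0.0226] F [-0.7 -0.1  0.3] M [-0.03  0.03  0.02] op 0.0868 ff 0.0 q6 0.4
grip t 4.29 p [ 0.4991 -0.3672  0.0221] F [0.3 0.2 0.1] M [-0.04 -0.02  0.05] op 0.0536 ff 25.0 q6 0.4
lift t 5.51 p [ 0.4985 -0.3665  0.1491] F [ 0.2  0.2 -2.6] M [ 0.   -0.   -0.05] op 0.0535 ff 25.0 q6 0.4
[ 2.66550950e-01  4.45534194e-01  1.96812405e+00 -4.44089210e-16
  7.27934412e-01  1.68234728e+00] [ 2.46298499e-01  6.80156483e-01  1.79809279e+00 -4.44089210e-16
  6.63343384e-01  1.66209483e+00]
[ 2.66550950e-01  4.45534194e-01  1.96812405e+00 -4.44089210e-16
  7.27934412e-01  1.11550950e-01] [ 2.46298499e-01  6.80156483e-01  1.79809279e+00 -4.44089210e-16
  6.63343384e-01  9.12984989e-02]
```

Gripped on the flats (53.5 mm, 2.6 N hanging). Next I'll move it to the entry side and look.

```bash
python3 - <<'E'
from h import *
import cv2
a=POST-.085*U
env.move_pose([*(a[:2]),.16],q(TH));show()
env.movel([*a[:2],.066],.1);show("pre")
o=[]
for n,b in(("top",(200,160,80,60)),("side",(270,120,80,60))):
    p,d=eyes.snapshot(n);cv2.imwrite(f"pics/{n}1.png",p[:,:,::-1]);x,y,w,h=b
    o.append(cv2.resize(p[y:y+h,x:x+w,::-1],(400,300),interpolation=2))
cv2.imwrite("pics/c1.png",np.hstack(o))
E
```

```text
t 7.65 p [0.3953 0.2212 0.1601] F [ 0.4 -0.8 -3.4] M [ 0.05  0.   -0.  ] op 0.0536 ff 25.0 q6 1.68
pre t 8.74 p [0.3948 0.2217 0.0664] F [-0.8  1.2 -2.3] M [0.09 0.01 0.04] op 0.053 ff 25.0 q6 1.68
```

View pics/c1.png

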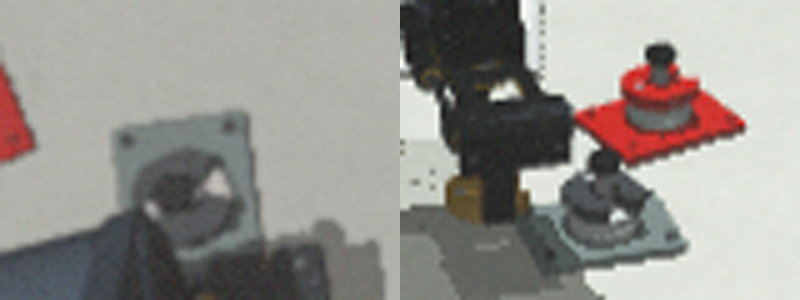

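```bash
python3 - <<'E'
from h import *
z=.066
def F(): 
    s=[]
    for _ in range(4): env.sleep(.03); s.append(st()["wrist_force"])
    return np.mean(s,0)
p=POST-.042*U; env.movel([*p[:2],z],.06); f0=F(); show("f0")
lat=0
for d in list(np.arange(.039,.012,-.003))+list(np.arange(.012,-.008,-.001)):
    p=POST-d*U+lat*V; env.movel([*p[:2],z],.03)
    f=F()-f0; e=st()["ee_pos"]-POST
    print(round(d*1e3,1),"a",round(e@U*1e3,1),"l",round(e@V*1e3,1),"fu",round(f@U,1),"fv",round(f@V,1),"fz",round(f[2],1))
    if f@U<-5 or abs(f@V)>7 or abs(f[2])>7: print("stop");break
show()
E
```

```text
f0 t 9.84 p [0.4361 0.2281 0.0659] F [-1.  -0.5 -3.5] M [ 0.04  0.01 -0.  ] op 0.0538 ff 25.0 q6 1.67
39.0 a -39.1 l -0.0 fu -0.2 fv 0.4 fz -0.2
36.0 a -36.1 l -0.0 fu 0.6 fv 0.5 fz 0.2
33.0 a -33.1 l -0.0 fu -0.2 fv 0.2 fz -0.1
30.0 a -30.1 l -0.0 fu 0.6 fv 0.7 fz -0.0
27.0 a -27.1 l 0.0 fu 0.2 fv 0.5 fz -0.4
24.0 a -24.1 l -0.0 fu 0.5 fv 0.6 fz -0.4
21.0 a -21.0 l -0.0 fu 0.5 fv 1.0 fz 0.1
18.0 a -18.1 l -0.0 fu 0.2 fv 0.0 fz 0.3
15.0 a -15.1 l -0.0 fu 0.4 fv 0.4 fz 0.2
12.0 a -12.1 l -0.0 fu 0.2 fv 1.0 fz -0.2
11.0 a -11.0 l 0.0 fu -0.2 fv 0.7 fz 0.1
10.0 a -10.0 l -0.0 fu 0.3 fv 1.0 fz -0.3
9.0 a -9.0 l -0.0 fu 0.3 fv 0.6 fz -0.4
8.0 a -8.0 l -0.0 fu 0.4 fv 0.6 fz 0.1
7.0 a -7.0 l -0.0 fu 0.1 fv 0.3 fz -0.5
6.0 a -6.0 l -0.0 fu 0.4 fv 0.4 fz 0.2
5.0 a -5.0 l 0.0 fu 0.1 fv 0.4 fz 0.2
4.0 a -4.0 l -0.0 fu 0.1 fv 0.7 fz 0.4
3.0 a -3.0 l -0.0 fu 0.4 fv 0.6 fz -0.2
2.0 a -2.0 l -0.0 fu 0.3 fv 0.6 fz 0.3
1.0 a -1.0 l 0.0 fu 0.3 fv 0.2 fz -0.4
-0.0 a -0.0 l -0.0 fu 0.3 fv 0.6 fz -0.4
-1.0 a 1.0 l 0.0 fu 0.2 fv 0.7 fz -0.9
-2.0 a 1.8 l -0.0 fu -0.7 fv 0.5 fz 0.0
-3.0 a 2.0 l -0.0 fu -2.9 fv 0.7 fz 1.0
-4.0 a 2.0 l -0.0 fu -4.8 fv 0.7 fz 2.3
-5.0 a 2.1 l -0.1 fu -5.7 fv 0.4 fz 2.7
stop
 t 20.19 p [0.4804 0.235  0.0656] F [-5.5 -0.7 -0.3] M [-0.16  1.07 -0.03] op 0.0534 ff 25.0 q6 1.66
```

The back of the hole meets the stem at +1.9 mm, so the centre is at about +0.4 mm. I'll probe sideways to centre it, then turn in steps.

```bash
python3 - <<'E'
from h import *
z=.066
def F(n=4):
    s=[]
    for _ in range(n): env.sleep(.03); s.append(st()["wrist_force"])
    return np.mean(s,0)
a=.0004
def go(l,sp=.03): p=POST+a*U+l*V; env.movel([*p[:2],z],sp)
go(0);env.sleep(.2);f0=F(6);show("f0");c=[]
for sg in(1,-1):
    for k in np.arange(.5,5,.5):
        go(sg*k*1e-3); f=F()-f0
        e=(st()["ee_pos"]-POST)@V*1e3
        if abs(f@V)>2.5: break
    print(sg,k,"l",round(e,2),"fv",round(f@V,1),"fu",round(f@U,1)); c.append(e)
    go(0)
lat=np.mean(c)*1e-3;print("lat",lat)
C=POST+a*U+lat*V; C[2]=z
print("C",C)
for th in np.arange(.1,1.58,.1):
    env.movel(list(C),.02,q(TH+th)) if 0 else env.move_pose(list(C),q(TH+th))
    f=F(3)-f0; m=st()["moment"]; print(round(th,2),f.round(1),m.round(2),round(st()["clock"],1))
    if np.linalg.norm(f)>7 or abs(m[2])>.5: print("stop");break
show()
E
```

```text
f0 t 20.89 p [0.479  0.2348 0.066 ] F [ 0.4 -0.1 -2.2] M [-0.03 -0.02  0.03] op 0.0534 ff 25.0 q6 1.66
1 3.0 l 2.62 fv -3.9 fu -0.3
-1 3.5 l -3.06 fv 5.2 fu -0.4
lat -0.000222453908703804
C [0.47872955 0.23454197 0.066     ]
0.1 [-0.6  0.4  0.1] [ 0.01 -0.01 -0.03] 26.7
0.2 [-0.3  0.  -0.4] [-0.   -0.01  0.02] 27.1
0.3 [-0.4 -0.5  0. ] [-0.   -0.05  0.02] 27.4
0.4 [-0.5 -0.2  0.1] [-0.02  0.   -0.01] 27.8
0.5 [-0.2 -0.2  0.2] [-0.02 -0.09 -0.02] 28.1
0.6 [-0.  -0.3 -0.2] [-0.01 -0.06 -0.03] 28.5
0.7 [-0.3 -0.3 -0.1] [-0.01 -0.02  0.05] 28.8
0.8 [-0.1 -0.3  0.2] [-0.1  -0.08  0.02] 29.2
0.9 [-0.1 -0.3 -0.4] [ 0.02 -0.04 -0.  ] 29.5
1.0 [-0.1 -0.4 -0.4] [-0.02 -0.08 -0.02] 29.9
1.1 [ 0.3 -0.2 -0.6] [ 0.01 -0.07  0.04] 30.2
1.2 [ 0.   0.2 -0.4] [-0.02 -0.07  0.02] 30.6
1.3 [-0.1 -0.2  0. ] [ 0.01 -0.1  -0.  ] 30.9
1.4 [ 0.3  0.2 -0.6] [ 0.03 -0.1  -0.01] 31.3
1.5 [-0.2 -0.9  0. ] [ 0.02 -0.12 -0.05] 31.6
 t 31.64 p [0.4788 0.2346 0.066 ] F [ 0.2 -0.7 -2.6] M [ 0.02 -0.12 -0.05] op 0.0536 ff 25.0 q6 0.16
```

It turned freely. I'll lower until it touches, then release, retreat and check.

```bash
python3 - <<'E'
from h import *
import cv2
C=np.array([.47873,.23454])
f0=st()["wrist_force"]
for z in np.arange(.0655,.0625,-.0005):
    env.movel([*C,z],.02);env.sleep(.1);f=np.mean([st()["wrist_force"] for _ in range(1)],0)-f0
    print(round(z,4),f.round(1))
    if f[2]>2: break
move_gripper(.07);show("rel");move_gripper(.087)
env.movel([*C,.16],.08);show("up")
env.move_pose([.45,-.05,.3],q(TH+np.pi/2));env.sleep(.3)
o=[]
for n,b in(("top",(214,174,48,52)),("side",(286,140,48,52))):
    p,d=eyes.snapshot(n);cv2.imwrite(f"pics/{n}2.png",p[:,:,::-1]);x,y,w,h=b
    o.append(cv2.resize(p[y:y+h,x:x+w,::-1],(384,416),interpolation=2))
cv2.imwrite("pics/c2.png",np.hstack(o));show()
E
```

```text
0.0655 [ 0.4  0.4 -0.1]
0.065 [-0.2  0.9 -0.1]
0.0645 [ 0.2  0.1 -0.8]
0.064 [-0.6  1.4  0.7]
0.0635 [-1.6  0.4  7.4]
rel t 34.02 p [0.4787 0.2345 0.0634] F [-0.1  0.2  0.4] M [-0.06 -0.08 -0.05] op 0.0701 ff 0.0 q6 0.16
up t 36.01 p [0.4784 0.2344 0.1594] F [-0.1  0.2 -0.1] M [ 0.02 -0.11 -0.  ] op 0.0871 ff 0.0 q6 0.16
 t 37.62 p [ 0.4501 -0.0496  0.2998] F [ 0.1 -0.1  0.4] M [ 0.   -0.07 -0.05] op 0.0871 ff 0.0 q6 -0.51
```

View pics/c2.png

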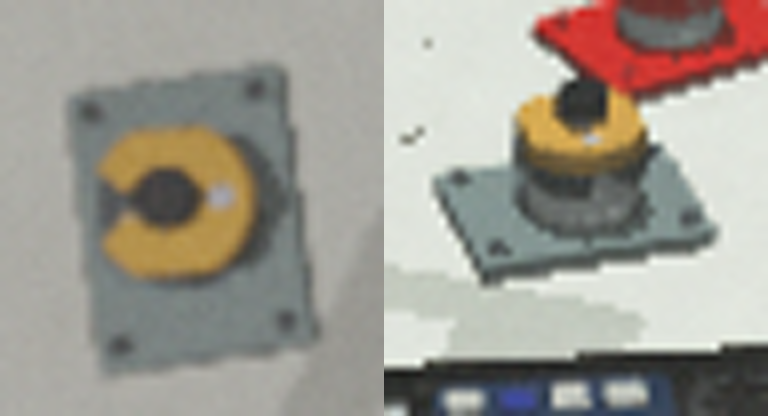

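The brass weight lies flat under the cap. Its slot points left (crop about (110,200)), opposite the dark weight's slot, and the gripper is clear. Handing in.

```bash
python3 -c "
from rig import workorder; print(workorder.job_done())"
```

```text
the job is handed in; nothing more can be done
None
```

The brass weight is on the stem, flat and free under the cap, turned a quarter turn with its slot opposite the dark weight's slot, and the job was handed in at about 38 s with no verdict shown.

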